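# Wedge the rocking instrument case

## Task

The wooden case that carries the power unit rocks, because its front right foot does not reach the table. Using only fingertips, push the loose wooden wedge along the table, thin end first, under that foot until the case stops rocking but still stands level, then press down firmly (about 10 N) for a second on the case's front right top corner, so that the weight comes onto the wedge and the corner does not sink. Then let go and move clear; do not pick up or tip anything, do not shove the case out of its place, and leave the other things on the table alone.

Things in the scene. Friction and masses are not known exactly. Their poses are not given: they have to be found in the camera images.
- case: low plywood case, 190 (x) x 240 (y) mm, top at 69 mm, underside 22 mm above the table on four steel screw feet (18 mm discs) at x +-80, y +-100 mm; some 2.2 kg, loose, with a black power unit (58 mm high) screwed on top at the rear left. Origin: centre of its footprint at the level of its three good soles (z = 0); x from its front (robot's side) to its rear, y to its left
- short_foot_sole (a point): centre of the sole of the front right foot (steel disc, 18 mm across), at (-80, -100) mm in the case's x, y; it hangs 4.5 to 8 mm above the table, differently each time, and keeps that setting. The space under the case is open from the front and right. Moves with the case
- loose_corner (a point): point on the case's flat top, 69 mm above the table, straight above the short foot, 15 mm in from the front edge and 20 mm from the right: press here. Unwedged, a push of about 3 N tips it down by the foot's gap, and the case rocks back when let go. Moves with the case
- wedge: loose wooden wedge, 100 x 45 mm, 60 g, 16.5 mm high at the heel falling evenly to 1.5 mm. Origin: centre of its underside (z = 0 flat on the table); x along it to the thin end (heel at -50 mm, thin end at +50). Slides with well under 1 N; once jammed under the foot the push rises by several newtons and 7 mm of travel lifts the foot 1 mm. Does not slip out when the corner is pressed
- eraser: bystander: eraser 22 x 45 x 13 mm lying in front of the case's left half; origin at its underside centre
- cartridge_a: bystander: small needle cartridge, 15 x 45 x 15 mm, lying in front of the case's left half; origin at its underside centre
- cartridge_b: bystander: small needle cartridge, 15 x 45 x 15 mm, lying in front of the case's left half; origin at its underside centre
- cup: bystander: paper coffee cup, 75 mm across, 83 mm high, at the far left; origin at its underside centre
Not all that is in view belongs to the job. Leave any grey or orange look-alike of the wedge alone.

How it is judged:
By the outcome, as a careful person would: the job done as asked, in the order asked, and still so for the second after the job is handed in, with the robot touching nothing.
It also fails if it takes over 51 s, if anything falls off the work surface, if the arm or the gripper's body presses on something with over 40 N, if the wrist force passes 120 N, or if a joint passes its speed limit or range.

## Robot

A 6-joint arm with a two-finger parallel gripper is mounted at the origin on a cart in front of the work surface, level with it; the furniture and walls round the work are solid. World frame = base frame: x ahead of the robot, y to its left, z up, the work surface at z = 0. Lengths are in mm, angles in rad, forces in N, time in s.
With the tool pointing down it reaches from about 275 to 1000 mm from the base axis. Payload 8.4 kg.
Tool frame: the origin (TCP) lies at the very end of the fingers, on their centre line; the grasp point (between the pads) lies 19 mm behind it; z points along the fingers, y is the line along which they close (so a half turn about z gives the same grasp; the last joint's range is limited). The gripper opens to 85 mm and grips with 20 to 120 N. Pads are 22 mm wide; open, the fingers measure 114 mm over their backs; the gripper's body (76 mm by 85 mm) begins 54 mm behind the grasp point. The pads swing forward as they close: fully open they stand 13 mm farther back than shut.
Start: joints at [1.176, 0.353, 1.633, -0, 1.155, -0.002], TCP at [239.234, 577.404, 231.281] pointing down, gripper open.
Joint ranges: [-2.63, 2.63], [-0.92, 2.1], [0.06, 2.66], [-1.3, 4.44], [0, 2.69], [-3.02, 3.02]. Speed limits (rad/s): [2.22, 2.22, 2.79, 3.14, 3.14, 3.14].

## Interface

Orientations are given as [roll, pitch, yaw] about the fixed x, y, z axes, in that order (R = Rz(yaw) Ry(pitch) Rx(roll)).
In Python, from rig import r, vision gives the robot as it stands. The module is installed in compiled form; this text tells all that it offers.
- The arm moves only by the tool play_rows, never from a script. Its argument "steps" is a list of rows, each an object with "delta_pos": the shift along the tool's x, y, z in cm, a list of three; "yaw": the turn about the tool's z in rad; "jaw": the opening in per cent of the stroke, from 0 (shut) to 100 (fully open). A call has exactly 8 rows; each row is the pose to reach, as a shift and turn from the pose commanded when the call began, along the tool's axes at that moment; what a row does not reach only later rows make up. A row lasts 1/10 s, in which the tool goes at most 50 mm and 8.59 degrees, less where a joint would pass 70% of its speed; a pose out of reach is approached as far as the arm can. A call with a gripper value outside its range is refused whole. The fingers move at their own pace and stop on an object; "grip_force" is the grip in N (left out, the last holds). Time passes only in rows, so rows that repeat a pose let the fingers close, or fill a call up. It gives the time, the measured TCP pose, the force, the opening and the grip force at its end, in the units of the state.
- r.sense(): the state, without advancing time (a new reading comes with each control period).
- vision.grab_frame(name): name is "scene" or "side" or "wrist"; returns (picture, depth): 400x640x3 uint8, red, green, blue; 400x640 float32, mm along the optical axis (not along the pixel's ray), 0 where there is no reading.
- vision.calibration(name): a dict with "mtx" (3x3 intrinsics, pixels), "extrinsics" (4x4, takes a point from camera to world coordinates). Camera axes: x right, y down, z forward; pixel columns grow to the right and rows downward; lengths in mm; the calibration is good to about 2 mm. A picture is of the moment at which its call begins: read the wrist's pose just before it. calibration takes no time and is no camera call; for the wrist camera it gives the pose at the moment of the call.
- r.sign_off(): hands the job in; it is judged then, once.
Trained networks look in the newest picture that a camera, given by its name, has taken for a name from the list of things; names that differ only in an ending like _2 or _b are one class to them, and where a whole thing is asked for, a point or a joint stands for the part that bears it (a point fixed in the world has none). Each returns a list of dicts, best first, with "conf" (0 to 1); they miss things now and then, are a little off and sometimes report something else, mostly with a low value. They report only what shows in the picture. A call takes as long as a camera call. They do not tell look-alikes from the thing itself.
- vision.cut_out(camera, thing): "region" (400x640 bool, what is visible of it) and "uv" ([column, row] in pixels, amid what is visible of it).
- vision.landmark_of(camera, thing): "uv" ([column, row] in pixels: a listed point, or the origin of a listed thing).
The state is a dict: "clock": time; "qpos": joint angles; "qvel": joint speeds; "joint_efforts": joint torques, N m; "eef_pos": TCP position; "tcp_rot": TCP orientation; "contact_force": force on the tool from outside, world axes, zero at the start; "wrist_torque": the same for the moment, N m; "opening": opening from 0.0 (shut) to 1.0 (fully open); "grasp_force": force on a finger pad.
Only numpy, scipy, OpenCV 4.12 (cv2) and the standard library are available. Lean on these libraries where they do the work, as an engineer would, in place of code of your own. Each camera call takes 0.05 s, during which the arm holds its last target. There are 200 camera calls.

## Working session

There is one attempt and no reset: what is moved stays moved. The work goes in short steps, Python scripts to look and compute and a tool call to move; the robot and the scene stay as the last step left them, time stands still between calls to the robot, and variables do not carry over. Pictures are saved under pics/ and viewed, at most 11 in all, crops included, and the job is handed in when it is done.

Besides the shell and the picture viewer there is one more tool, called after ">>>" as a command line: name --argument value ..., lists and objects as JSON in quotes. play_rows: Moves the arm, as the interface text tells. Its arguments: {"type":"object","properties":{"steps":{"type":"array"},"grip_force":{"type":"number"}},"required":["steps"]}

```bash
mkdir -p pics; cat > h.py <<'E'
import numpy as np, cv2
from rig import r, vision
def grab(n,save=None):
    im,d=vision.grab_frame(n)
    if save: cv2.imwrite('pics/'+save,im[:,:,::-1])
    return im,d,vision.calibration(n)
def pts(mask,d,c):
    v,u=np.nonzero(mask&(d>0)); z=d[v,u]
    K=c['mtx'];T=c['extrinsics']
    P=np.c_[(u-K[0,2])/K[0,0]*z,(v-K[1,2])/K[1,1]*z,z]
    return P@T[:3,:3].T+T[:3,3]
def ray(uv,c,zw):
    K=c['mtx'];T=c['extrinsics']
    q=T[:3,:3]@np.array([(uv[0]-K[0,2])/K[0,0],(uv[1]-K[1,2])/K[1,1],1])
    return T[:3,3]+q*(zw-T[2,3])/q[2]
E
python3 - <<'E'
from h import *
np.set_printoptions(precision=1,suppress=True)
s=r.sense();print(s)
for n in('scene','side'):
    im,d,c=grab(n,n+'0.png'); print(n,c['extrinsics'][:3,3])
    for t,z in(('wedge',0),('case',0),('short_foot_sole',6),('loose_corner',69)):
        for o in vision.landmark_of(n,t)[:3]: print(t,o['conf'],o['uv'],ray(o['uv'],c,z))
    for o in vision.cut_out(n,'wedge')[:3]:
        P=pts(o['region'],d,c);print('cut',o['conf'],o['uv'],P.mean(0),P.min(0),P.max(0))
E
```

```text
{'clock': 0.0, 'qpos': array([ 1.2,  0.4,  1.6,  0. ,  1.2, -0. ]), 'qvel': array([ 0.,  0.,  0.,  0., -0.,  0.]), 'joint_efforts': array([ -0. , -60.5, -34.2,   0. ,   0. ,  -0. ]), 'eef_pos': array([239. , 577. , 230.6]), 'tcp_rot': array([-3.1, -0. ,  2.7]), 'contact_force': array([ 0.3, -0.3,  0.4]), 'wrist_torque': array([ 0., -0., -0.]), 'grasp_force': 0.0, 'opening': 1.0039323627557097}
scene [ 15.7 -99.2 625.3]
wedge 0.96 [274.7, 175.2] [568.5 574.2   0. ]
wedge 0.9 [319.9, 264.3] [426.4 270.1   0. ]
wedge 0.78 [249.7, 267.1] [318.3 366.8   0. ]
case 0.59 [371.6, 208.3] [646.2 305.4   0. ]
case 0.54 [234.6, 186.3] [461.9 609.6   0. ]
short_foot_sole 0.47 [375.3, 243.8] [551.  221.9   6. ]
loose_corner 0.69 [381.2, 224.6] [549.5 214.6  69. ]
cut 0.96 [349.1, 321.2] [356.8 139.2   9.5] [308.9  92.7  -0.7] [405.7 189.7  19.9]
cut 0.91 [252.0, 269.7] [315.2 357.5  10. ] [270.1 313.9   0.4] [369.7 412.   20. ]
cut 0.66 [274.7, 169.4] [585.1 583.3   9.1] [532.  551.   -0.5] [635.1 623.   18.4]
side [ 317.3 -451.7  510.4]
wedge 0.87 [240.9, 231.9] [318.  373.4   0. ]
wedge 0.69 [292.5, 254.6] [418.5 267.4   0. ]
wedge 0.66 [335.1, 182.7] [585.1 587.1   0. ]
case 0.89 [390.6, 234.8] [644.4 304.6   0. ]
short_foot_sole 0.51 [362.6, 257.5] [554.9 224.5   6. ]
loose_corner 0.6 [358.8, 231.4] [543.1 224.7  69. ]
cut 0.97 [241.2, 230.9] [317.6 351.7   8.2] [272.9 312.3  -1. ] [369.9 407.   17.1]
cut 0.75 [273.3, 298.3] [362.8 131.6   8.2] [309.7  78.9  -2.4] [412.6 184.2  17.2]
cut 0.72 [341.6, 181.7] [588.4 578.8   8.2] [536.1 437.3   0.2] [634.8 615.3  67.6]
```

View pics/scene0.png

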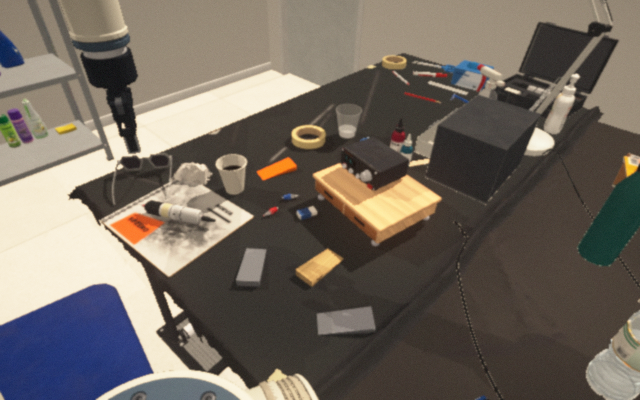

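View pics/side0.png

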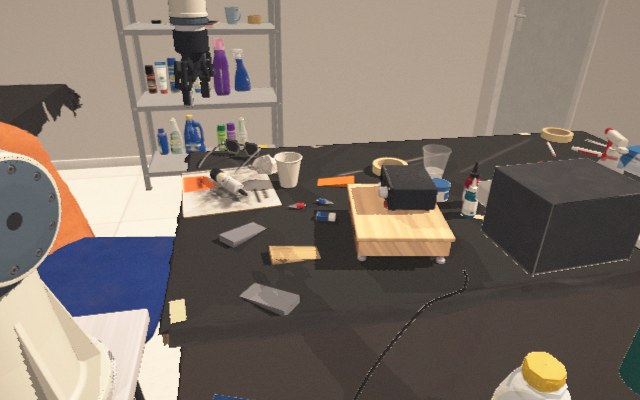

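Scene: the wooden wedge is at (320,265), with grey look-alikes at (250,267) and (347,321) and an orange one at (277,168). The case's front right foot is at (375,243). Next I'll fit the wedge and case poses from depth.

```bash
cat >> h.py <<'E'
def wedge_pts(im,d,c,box):
    hsv=cv2.cvtColor(im,cv2.COLOR_RGB2HSV)
    m=(hsv[...,0]>8)&(hsv[...,0]<30)&(hsv[...,1]>60)&(hsv[...,2]>90)
    P=pts(m,d,c); x0,x1,y0,y1,z0,z1=box
    return P[(P[:,0]>x0)&(P[:,0]<x1)&(P[:,1]>y0)&(P[:,1]<y1)&(P[:,2]>z0)&(P[:,2]<z1)]
E
python3 - <<'E'
from h import *
np.set_printoptions(precision=2,suppress=True)
A=[];B=[]
for n in('scene','side'):
    im,d,c=grab(n)
    P=wedge_pts(im,d,c,(350,510,200,345,-3,25)); A.append(P)
    Q=wedge_pts(im,d,c,(450,850,100,500,60,80)); B.append(Q)
    for nm,X in(('w',P),('c',Q)):
        R=cv2.minAreaRect(X[:,:2].astype(np.float32)); print(n,nm,len(X),R)
        g=np.linalg.lstsq(np.c_[X,np.ones(len(X))][:,[0,1,3]],X[:,2],rcond=None)[0];print('plane',g, X[:,2].mean())
        print('corners',cv2.boxPoints(R).tolist())
E
```

```text
scene w 942 ((421.58636474609375, 270.3809814453125), (103.79884338378906, 56.71018981933594), 1.2285782098770142)
plane [-0.11  0.02 52.6 ] 9.039571963804823
corners [[369.0909118652344, 297.61676025390625], [370.3068542480469, 240.9196319580078], [474.0818176269531, 243.14520263671875], [472.8658752441406, 299.84234619140625]]
scene c 4045 ((646.0213623046875, 308.4747009277344), (243.66627502441406, 190.6029510498047), 80.1636734008789)
plane [ 0.01  0.   63.7 ] 69.37369536402916
corners [[531.3075561523438, 204.7133026123047], [719.1085815429688, 172.1517791748047], [760.7351684570312, 412.236083984375], [572.9341430664062, 444.797607421875]]
side w 831 ((422.55609130859375, 275.6447448730469), (101.24523162841797, 73.79478454589844), 1.9244840145111084)
plane [-0.11 -0.02 58.4 ] 7.315155485381941
corners [[370.7229309082031, 310.8213195800781], [373.2011413574219, 237.06813049316406], [474.3892517089844, 240.46817016601562], [471.9110412597656, 314.22137451171875]]
side c 3829 ((648.5015869140625, 305.133544921875), (242.40443420410156, 190.02752685546875), 79.49992370605469)
plane [ 0.01  0.01 62.87] 68.03007237978578
corners [[532.9913330078125, 203.27590942382812], [719.8367919921875, 168.64590454101562], [764.0118408203125, 406.9911804199219], [577.1663818359375, 441.6211853027344]]
```

```bash
cat >> h.py <<'E'
from scipy.spatial.transform import Rotation as Ro
def plan(x,y,z,phi):
    "tool-frame delta (cm) and yaw for TCP at xyz with tool y axis at world angle phi (deg, mod 180)"
    s=r.sense(); M=Ro.from_euler('xyz',s['tcp_rot']).as_matrix()
    a=np.degrees(np.arctan2(M[1,1],M[0,1]))
    dl=(phi-a+90)%180-90
    print('t',round(s['clock'],2),'pos',s['eef_pos'].round(1),'ya',round(a,1),'F',s['contact_force'].round(1),'q6',s['qpos'][5].round(2),
      'delta_cm',(M.T@(np.array([x,y,z])-s['eef_pos'])/10).round(2),'yaw',round(np.radians(-dl),3))
E
python3 - <<'E'
from h import *
plan(410,360,200,-5)
E
```

```text
t 0.7 pos [239.2 577.4 231.3] ya 67.5 F [-0.4 -0.2  0.3] q6 -0.0 delta_cm [-24.1  -13.55   3.13] yaw 1.265
```

>>> play_rows --steps '[{"delta_pos": [-3,-1.7,0.4],"yaw": 0.15,"jaw": 0},{"delta_pos": [-6,-3.4,0.8],"yaw": 0.3,"jaw": 0},{"delta_pos": [-9,-5.1,1.2],"yaw": 0.45,"jaw": 0},{"delta_pos": [-12,-6.8,1.6],"yaw": 0.6,"jaw": 0},{"delta_pos": [-15,-8.5,2.0],"yaw": 0.75,"jaw": 0},{"delta_pos": [-18,-10.2,2.4],"yaw": 0.9,"jaw": 0},{"delta_pos": [-21,-12,2.8],"yaw": 1.05,"jaw": 0},{"delta_pos": [-24.1,-13.5,3.1],"yaw": 1.2,"jaw": 0}]'

```text
clock: 1.5
eef_pos: [410.7, 359.1, 200.2]
tcp_rot: [-3.142, 0.0, 1.543]
contact_force: [0.6, 0.6, -0.5]
opening: -0.001
grasp_force: 0.0
```

```bash
python3 - <<'E'
from h import *
np.set_printoptions(precision=2,suppress=True)
plan(410,360,200,-5)
im,d,c=grab('wrist','w1.png'); print(c['extrinsics'])
for t,z in(('wedge',0),('short_foot_sole',6),('loose_corner',69)):
    for o in vision.landmark_of('wrist',t)[:3]: print(t,o['conf'],o['uv'],ray(o['uv'],c,z))
P=wedge_pts(im,d,c,(350,510,200,345,-3,25)); print(len(P))
if len(P): print(cv2.minAreaRect(P[:,:2].astype(np.float32)))
E
```

```text
t 1.5 pos [410.7 359.1 200.2] ya -1.6 F [ 0.6  0.6 -0.5] q6 0.74 delta_cm [ 0.09 -0.07  0.02] yaw 0.059
[[  1.    -0.04  -0.01 415.69]
 [ -0.04  -0.95  -0.3  433.01]
 [  0.     0.3   -0.95 340.76]
 [  0.     0.     0.     1.  ]]
wedge 0.65 [224.2, 162.7] [321.62 363.51   0.  ]
short_foot_sole 0.4 [455.5, 289.4] [552.15 219.2    6.  ]
loose_corner 0.6 [478.5, 327.6] [549.96 219.58  69.  ]
loose_corner 0.18 [367.6, 48.5] [450.43 454.79  69.  ]
2535
((420.9806213378906, 260.6190490722656), (104.20902252197266, 49.64936828613281), 2.1046602725982666)
```

View pics/w1.png

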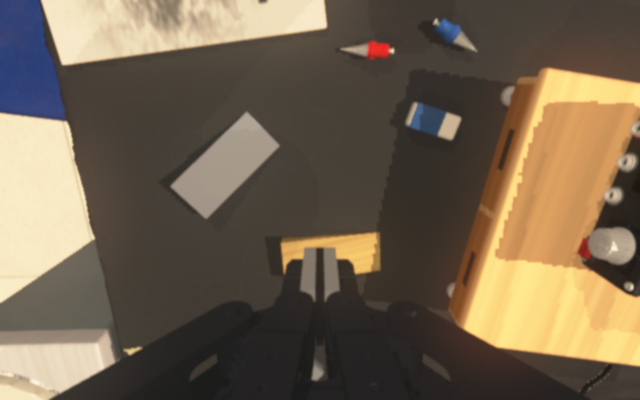

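The wrist view shows the wedge's thin end at (380,233)–(380,272), its heel at about (281,238), and its right part hidden by the fingers. I'll refine its pose.

```bash
python3 - <<'E'
from h import *
np.set_printoptions(precision=1,suppress=True)
c=vision.calibration('wrist')
for uv,z in(((282,238),16.5),((380,232.5),1.5),((380,272.5),1.5),((286,277),16.5)): print(uv,ray(uv,c,z))
for n in('scene','side'):
    im,d,c=grab(n)
    hsv=cv2.cvtColor(im,cv2.COLOR_RGB2HSV)
    P=wedge_pts(im,d,c,(350,510,200,345,0,25))
    g=np.linalg.lstsq(np.c_[P[:,:2],np.ones(len(P))],P[:,2],rcond=None)[0]
    print(n,g, np.median(P[:,:2],0))
    if n=='scene':
        u0,v0=290,240; cv2.imwrite('pics/sc_crop.png',cv2.resize(im[240:295,285:385,::-1],None,fx=8,fy=8,interpolation=cv2.INTER_CUBIC))
E
```

```text
(282, 238) [371.8 293.8  16.5]
(380, 232.5) [470.2 291.    1.5]
(380, 272.5) [471.5 245.3   1.5]
(286, 277) [373.6 250.7  16.5]
scene [-0.1  0.  52.4] [412.6 263.3]
side [-0.1  0.  49.5] [414.8 259.2]
```

View pics/sc_crop.png

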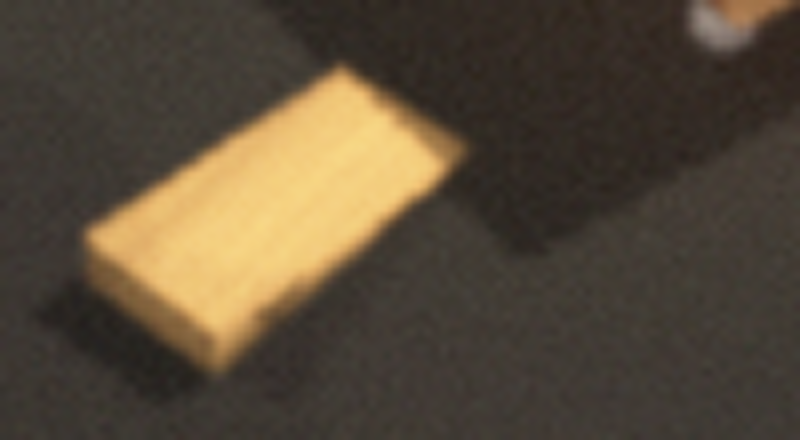

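Wedge centre is about (421.5, 270) with yaw about −2°, thin end toward the case. I'll push it sideways with shut fingers first.

```bash
python3 - <<'E'
from h import *
plan(418.5,318,4,-2)
E
```

```text
t 1.8 pos [409.9 361.  200.4] ya -1.2 F [ 0.1 -0.2  0.8] q6 0.74 delta_cm [-4.29  0.95 19.64] yaw 0.015
```

>>> play_rows --steps '[{"delta_pos": [-2,0.5,4],"yaw": 0.015,"jaw": 0},{"delta_pos": [-4.3,0.95,8],"yaw": 0.015,"jaw": 0},{"delta_pos": [-4.3,0.95,12],"yaw": 0.015,"jaw": 0},{"delta_pos": [-4.3,0.95,15],"yaw": 0.015,"jaw": 0},{"delta_pos": [-4.3,0.95,17.5],"yaw": 0.015,"jaw": 0},{"delta_pos": [-4.3,0.95,19],"yaw": 0.015,"jaw": 0},{"delta_pos": [-4.3,0.95,19.6],"yaw": 0.015,"jaw": 0},{"delta_pos": [-4.3,0.95,19.6],"yaw": 0.015,"jaw": 0}]'

```text
clock: 2.6
eef_pos: [418.1, 317.8, 3.8]
tcp_rot: [-3.141, 0.001, 1.536]
contact_force: [-0.1, 0.0, 0.0]
opening: 0.001
grasp_force: 0.0
```

```bash
python3 - <<'E'
from h import *
plan(418.5-1.5,265,4,-2)
E
```

```text
t 2.6 pos [418.1 317.8   3.8] ya -2.0 F [-0.1  0.   0. ] q6 0.68 delta_cm [-5.28  0.08 -0.02] yaw -0.0
```

>>> play_rows --steps '[{"delta_pos": [-0.7,0,0],"yaw": 0,"jaw": 0},{"delta_pos": [-1.4,0,0],"yaw": 0,"jaw": 0},{"delta_pos": [-2.1,0,0],"yaw": 0,"jaw": 0},{"delta_pos": [-2.8,0,0],"yaw": 0,"jaw": 0},{"delta_pos": [-3.5,0,0],"yaw": 0,"jaw": 0},{"delta_pos": [-4.2,0,0],"yaw": 0,"jaw": 0},{"delta_pos": [-4.8,0,0],"yaw": 0,"jaw": 0},{"delta_pos": [-5.2,0,0],"yaw": 0,"jaw": 0}]'

```text
clock: 3.4
eef_pos: [416.8, 264.6, 4.3]
tcp_rot: [-3.141, 0.0, 1.533]
contact_force: [0.3, 0.2, -0.4]
opening: -0.001
grasp_force: 0.2
```

```bash
python3 - <<'E'
from h import *
np.set_printoptions(precision=1,suppress=True)
plan(418.5,265,4,-2)
for n in('scene','side','wrist'):
    im,d,c=grab(n,n+'2.png')
    P=wedge_pts(im,d,c,(350,510,170,345,0,25)); print(n,len(P))
    R=cv2.minAreaRect(P[:,:2].astype(np.float32));print(R)
    if n=='scene':cv2.imwrite('pics/sc2.png',cv2.resize(im[210:310,280:400,::-1],None,fx=6,fy=6,interpolation=cv2.INTER_CUBIC))
E
```

```text
t 3.4 pos [416.8 264.6   4.3] ya -2.1 F [ 0.3  0.2 -0.4] q6 0.6 delta_cm [0.1 0.2 0. ] yaw -0.002
scene 984
((418.5742492675781, 235.80430603027344), (55.35685729980469, 103.1644058227539), 88.31900787353516)
side 870
((419.1651611328125, 239.99002075195312), (71.32112884521484, 100.65265655517578), 89.37523651123047)
wrist 3600
((418.03863525390625, 235.0600128173828), (118.77269744873047, 67.28936004638672), 8.226784706115723)
```

View pics/sc2.png

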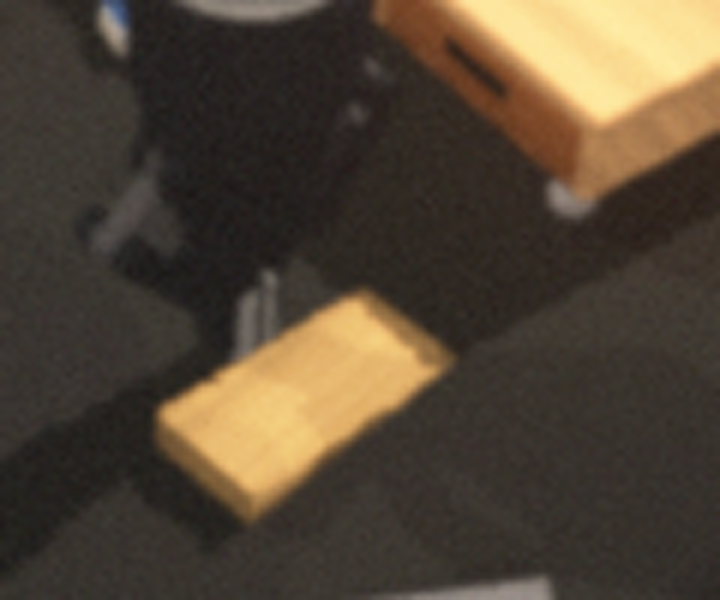

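>>> play_rows --steps '[{"delta_pos": [-0.4,0,0],"yaw": 0,"jaw": 0},{"delta_pos": [-0.8,0,0],"yaw": 0,"jaw": 0},{"delta_pos": [-0.8,0,0],"yaw": 0,"jaw": 0},{"delta_pos": [0.5,0,0],"yaw": 0,"jaw": 0},{"delta_pos": [2.5,-2,-1],"yaw": 0,"jaw": 0},{"delta_pos": [2.5,-5,-4],"yaw": 0,"jaw": 0},{"delta_pos": [1,-8,-6],"yaw": 0,"jaw": 0},{"delta_pos": [-1,-10,-6],"yaw": 0,"jaw": 0}]'

```text
clock: 4.35
eef_pos: [316.2, 260.9, 66.2]
tcp_rot: [3.139, -0.003, 1.536]
contact_force: [-0.0, 0.1, -0.4]
opening: 0.001
grasp_force: 0.0
```

```bash
python3 - <<'E'
from h import *
np.set_printoptions(precision=1,suppress=True)
for n in('scene','side'):
    im,d,c=grab(n)
    P=wedge_pts(im,d,c,(350,510,170,345,0,25)); print(n,len(P))
    R=cv2.minAreaRect(P[:,:2].astype(np.float32));print(R)
plan(345,229,4,88)
E
```

```text
scene 1002
((418.81304931640625, 227.80015563964844), (55.68614196777344, 104.82405853271484), 87.65168762207031)
side 888
((419.18914794921875, 232.6407470703125), (70.32921600341797, 101.1198501586914), 88.10965728759766)
t 4.45 pos [313.4 257.5  64.5] ya -2.1 F [-0.5 -0.7  0.1] q6 0.72 delta_cm [-2.7  3.3  6. ] yaw 1.57
```

>>> play_rows --steps '[{"delta_pos": [-0.7,0.5,0],"yaw": -0.14,"jaw": 0},{"delta_pos": [-1.4,1,0],"yaw": -0.28,"jaw": 0},{"delta_pos": [-2.1,1.5,0],"yaw": -0.42,"jaw": 0},{"delta_pos": [-2.7,2,0],"yaw": -0.56,"jaw": 0},{"delta_pos": [-2.7,2.4,0],"yaw": -0.7,"jaw": 0},{"delta_pos": [-2.7,2.4,0],"yaw": -0.84,"jaw": 0},{"delta_pos": [-2.7,2.4,0],"yaw": -0.98,"jaw": 0},{"delta_pos": [-2.7,2.4,0],"yaw": -1.12,"jaw": 0}]'

```text
clock: 5.25
eef_pos: [340.5, 232.2, 64.3]
tcp_rot: [3.141, 0.0, 2.659]
contact_force: [0.4, 0.4, -1.0]
opening: -0.0
grasp_force: 0.0
```

```bash
python3 - <<'E'
from h import *
plan(340,228.5,4,88)
E
```

```text
t 5.25 pos [340.5 232.2  64.3] ya 62.4 F [ 0.4  0.4 -1. ] q6 -0.49 delta_cm [-0.13 -0.36  6.03] yaw -0.447
```

>>> play_rows --steps '[{"delta_pos": [-0.1,-0.25,0],"yaw": -0.14,"jaw": 0},{"delta_pos": [-0.1,-0.25,0.5],"yaw": -0.28,"jaw": 0},{"delta_pos": [-0.1,-0.25,2],"yaw": -0.42,"jaw": 0},{"delta_pos": [-0.1,-0.25,3.5],"yaw": -0.447,"jaw": 0},{"delta_pos": [-0.1,-0.25,5],"yaw": -0.447,"jaw": 0},{"delta_pos": [-0.1,-0.25,5.8],"yaw": -0.447,"jaw": 0},{"delta_pos": [-0.1,-0.25,6],"yaw": -0.447,"jaw": 0},{"delta_pos": [-0.1,-0.25,6],"yaw": -0.447,"jaw": 0}]'

```text
clock: 6.05
eef_pos: [339.5, 228.8, 4.2]
tcp_rot: [-3.141, -0.0, 3.101]
contact_force: [-0.4, -0.4, 0.2]
opening: -0.003
grasp_force: 0.0
```

```bash
python3 - <<'E'
from h import *
plan(400,228,4,88)
E
```

```text
t 6.05 pos [339.5 228.8   4.2] ya 87.7 F [-0.4 -0.4  0.2] q6 -0.94 delta_cm [-6.05  0.17  0.02] yaw -0.006
```

>>> play_rows --steps '[{"delta_pos": [-0.8,0,0],"yaw": 0,"jaw": 0},{"delta_pos": [-1.6,0,0],"yaw": 0,"jaw": 0},{"delta_pos": [-2.4,0,0],"yaw": 0,"jaw": 0},{"delta_pos": [-3.2,0,0],"yaw": 0,"jaw": 0},{"delta_pos": [-4.0,0,0],"yaw": 0,"jaw": 0},{"delta_pos": [-4.8,0,0],"yaw": 0,"jaw": 0},{"delta_pos": [-5.6,0,0],"yaw": 0,"jaw": 0},{"delta_pos": [-6,0,0],"yaw": 0,"jaw": 0}]'

```text
clock: 6.85
eef_pos: [400.2, 226.1, 4.3]
tcp_rot: [3.141, 0.001, 3.1]
contact_force: [0.3, -0.6, 0.2]
opening: 0.0
grasp_force: 0.2
```

```bash
python3 - <<'E'
from h import *
np.set_printoptions(precision=1,suppress=True)
plan(440,226,4,88)
for n in('scene','side'):
    im,d,c=grab(n)
    P=wedge_pts(im,d,c,(350,525,160,300,0,20)); print(n,len(P))
    R=cv2.minAreaRect(P[:,:2].astype(np.float32));print(R)
    a=im[190:310,300:440,::-1] if n=='scene' else im[210:310,260:400,::-1]
    cv2.imwrite('pics/%s3.png'%n,cv2.resize(a,None,fx=5,fy=5,interpolation=cv2.INTER_CUBIC))
E
```

```text
t 6.85 pos [400.2 226.1   4.3] ya 87.6 F [ 0.3 -0.6  0.2] q6 -1.02 delta_cm [-4.   0.2  0. ] yaw -0.006
scene 465
((461.77606201171875, 217.19342041015625), (104.58859252929688, 47.58612823486328), 1.7649985551834106)
side 842
((463.2761535644531, 228.87338256835938), (68.36937713623047, 101.48391723632812), 87.95127868652344)
```

View pics/side3.png

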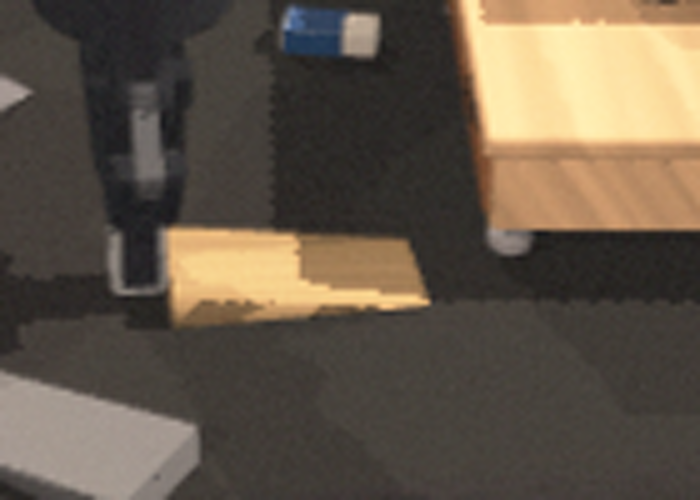

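The crop shows the wedge with its tip corners at side pixels (346,270.5) and (341.5,258), ahead of the foot at (362,258.5). I'll check the lateral alignment.

```bash
python3 - <<'E'
from h import *
np.set_printoptions(precision=1,suppress=True)
c=vision.calibration('side')
for uv,z in(((346,270.5),1),((341.5,258),1.5),((293.2,255.8),16.5),((294.5,275.5),0),((362,260.5),5)): print(uv,ray(uv,c,z))
for t in('short_foot_sole','loose_corner'):
  for n in('side','scene'):
    c=vision.calibration(n)
    for o in vision.landmark_of(n,t)[:2]: print(n,t,o['conf'],ray(o['uv'],c,6 if t[0]=='s' else 69))
E
```

```text
(346, 270.5) [512.9 195.3   1. ]
(341.5, 258) [514.2 236.3   1.5]
(293.2, 255.8) [415.9 239.9  16.5]
(294.5, 275.5) [412.2 198.8   0. ]
(362, 260.5) [551.3 216.2   5. ]
side short_foot_sole 0.39 [548.5 221.8   6. ]
scene short_foot_sole 0.41 [557.1 226.6   6. ]
side loose_corner 0.66 [551.6 218.8  69. ]
scene loose_corner 0.8 [550. 218.  69.]
```

View pics/scene3.png

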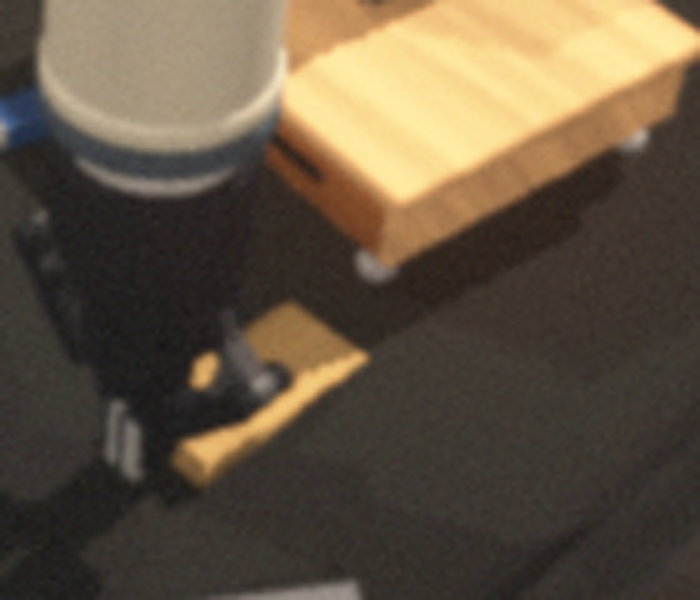

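Scene crop: the wedge tip is mid-way between (358,250.5) and (373.5,261.5), the foot is at (375,244), and the wedge is roughly aligned. I'll push on.

>>> play_rows --steps '[{"delta_pos": [-0.5,0,0],"yaw": 0,"jaw": 0},{"delta_pos": [-1.0,0,0],"yaw": 0,"jaw": 0},{"delta_pos": [-1.5,0,0],"yaw": 0,"jaw": 0},{"delta_pos": [-2,0,0],"yaw": 0,"jaw": 0},{"delta_pos": [-2.5,0,0],"yaw": 0,"jaw": 0},{"delta_pos": [-3,0,0],"yaw": 0,"jaw": 0},{"delta_pos": [-3.3,0,0],"yaw": 0,"jaw": 0},{"delta_pos": [-3.3,0,0],"yaw": 0,"jaw": 0}]'

```text
clock: 7.95
eef_pos: [432.7, 224.7, 4.3]
tcp_rot: [3.141, 0.0, 3.101]
contact_force: [-0.1, 0.5, -0.3]
opening: -0.002
grasp_force: 0.0
```

```bash
cat > chk.py <<'E'
from h import *
import sys
np.set_printoptions(precision=2,suppress=True)
f=[]
for i in range(4):
    im,d,c=grab('scene' if i%2 else 'side'); f.append(r.sense()['contact_force'])
    Q=wedge_pts(im,d,c,(450,850,100,500,60,80)); R=cv2.minAreaRect(Q[:,:2].astype(np.float32))
    g=np.linalg.lstsq(np.c_[Q[:,0]-646,Q[:,1]-307,np.ones(len(Q))],Q[:,2],rcond=None)[0]
    print('case',np.round(R[0],1),round(R[2],2),'slope mrad',g[:2]*1000,'z',g[2])
    if i==0:cv2.imwrite('pics/'+sys.argv[1],cv2.resize(im[225:285,300:400,::-1],None,fx=7,fy=7,interpolation=cv2.INTER_CUBIC))
print('F',np.mean(f,0)); plan(460,224,4,88)
E
python3 chk.py s4.png
```

```text
case [648.4 305. ] 79.47 slope mrad [5.5  6.83] z 68.4241305114387
case [698.7 295.5] 78.96 slope mrad [5.46 4.34] z 69.72435211124318
case [648.  304.5] 79.67 slope mrad [5.1  7.27] z 68.44937660889349
case [699.5 296.4] 79.55 slope mrad [4.95 3.88] z 69.70337900463439
F [ 0.26 -0.03  0.48]
t 8.15 pos [431.9 224.6   4.3] ya 87.7 F [0.1 0.2 0.9] q6 -1.05 delta_cm [-2.81  0.05  0.03] yaw -0.006
```

View pics/s4.png

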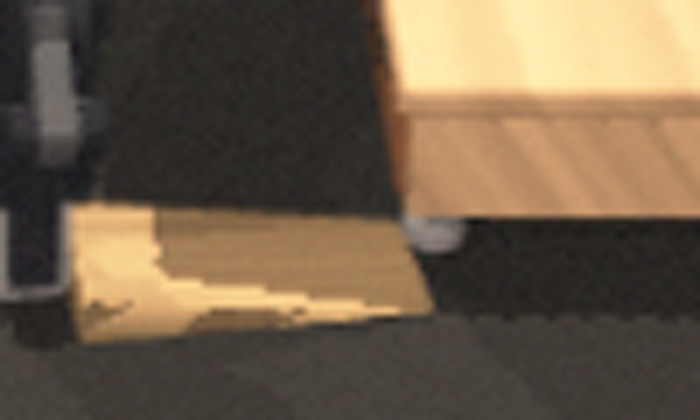

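Alignment looks good: the tip is just under the foot, which sits mid-width. I'll advance slowly and watch the force.

>>> play_rows --steps '[{"delta_pos": [-0.25,0,0],"yaw": 0,"jaw": 0},{"delta_pos": [-0.5,0,0],"yaw": 0,"jaw": 0},{"delta_pos": [-0.75,0,0],"yaw": 0,"jaw": 0},{"delta_pos": [-1.0,0,0],"yaw": 0,"jaw": 0},{"delta_pos": [-1.25,0,0],"yaw": 0,"jaw": 0},{"delta_pos": [-1.5,0,0],"yaw": 0,"jaw": 0},{"delta_pos": [-1.7,0,0],"yaw": 0,"jaw": 0},{"delta_pos": [-1.7,0,0],"yaw": 0,"jaw": 0}]'

```text
clock: 8.95
eef_pos: [449.6, 224.0, 4.3]
tcp_rot: [3.141, 0.0, 3.101]
contact_force: [0.3, 0.3, 0.7]
opening: -0.002
grasp_force: 0.0
```

>>> play_rows --steps '[{"delta_pos": [-0.1,0,0],"yaw": 0,"jaw": 0},{"delta_pos": [-0.2,0,0],"yaw": 0,"jaw": 0},{"delta_pos": [-0.3,0,0],"yaw": 0,"jaw": 0},{"delta_pos": [-0.4,0,0],"yaw": 0,"jaw": 0},{"delta_pos": [-0.4,0,0],"yaw": 0,"jaw": 0},{"delta_pos": [-0.4,0,0],"yaw": 0,"jaw": 0},{"delta_pos": [-0.4,0,0],"yaw": 0,"jaw": 0},{"delta_pos": [-0.4,0,0],"yaw": 0,"jaw": 0}]'

```text
clock: 9.75
eef_pos: [453.1, 223.8, 4.3]
tcp_rot: [3.142, 0.0, 3.101]
contact_force: [0.3, -0.3, -0.0]
opening: -0.005
grasp_force: 0.0
```

>>> play_rows --steps '[{"delta_pos": [-0.1,0,0],"yaw": 0,"jaw": 0},{"delta_pos": [-0.2,0,0],"yaw": 0,"jaw": 0},{"delta_pos": [-0.3,0,0],"yaw": 0,"jaw": 0},{"delta_pos": [-0.4,0,0],"yaw": 0,"jaw": 0},{"delta_pos": [-0.4,0,0],"yaw": 0,"jaw": 0},{"delta_pos": [-0.4,0,0],"yaw": 0,"jaw": 0},{"delta_pos": [-0.4,0,0],"yaw": 0,"jaw": 0},{"delta_pos": [-0.4,0,0],"yaw": 0,"jaw": 0}]'

```text
clock: 10.55
eef_pos: [457.1, 223.6, 4.3]
tcp_rot: [3.142, 0.0, 3.101]
contact_force: [0.2, 0.1, 0.2]
opening: -0.001
grasp_force: 0.0
```

>>> play_rows --steps '[{"delta_pos": [-0.1,0,0],"yaw": 0,"jaw": 0},{"delta_pos": [-0.2,0,0],"yaw": 0,"jaw": 0},{"delta_pos": [-0.3,0,0],"yaw": 0,"jaw": 0},{"delta_pos": [-0.3,0,0],"yaw": 0,"jaw": 0},{"delta_pos": [-0.3,0,0],"yaw": 0,"jaw": 0},{"delta_pos": [-0.3,0,0],"yaw": 0,"jaw": 0},{"delta_pos": [-0.3,0,0],"yaw": 0,"jaw": 0},{"delta_pos": [-0.3,0,0],"yaw": 0,"jaw": 0}]'

```text
clock: 11.35
eef_pos: [460.1, 223.5, 4.3]
tcp_rot: [3.142, -0.0, 3.101]
contact_force: [0.2, -0.1, 0.3]
opening: 0.001
grasp_force: 0.0
```

>>> play_rows --steps '[{"delta_pos": [-0.1,0,0],"yaw": 0,"jaw": 0},{"delta_pos": [-0.2,0,0],"yaw": 0,"jaw": 0},{"delta_pos": [-0.3,0,0],"yaw": 0,"jaw": 0},{"delta_pos": [-0.3,0,0],"yaw": 0,"jaw": 0},{"delta_pos": [-0.3,0,0],"yaw": 0,"jaw": 0},{"delta_pos": [-0.3,0,0],"yaw": 0,"jaw": 0},{"delta_pos": [-0.3,0,0],"yaw": 0,"jaw": 0},{"delta_pos": [-0.3,0,0],"yaw": 0,"jaw": 0}]'

```text
clock: 12.15
eef_pos: [463.1, 223.4, 4.3]
tcp_rot: [-3.142, -0.0, 3.101]
contact_force: [-0.3, 0.7, 0.3]
opening: 0.001
grasp_force: 0.0
```

```bash
python3 chk.py s5.png
```

```text
case [648.  303.8] 79.57 slope mrad [5.34 7.21] z 68.44682731903437
case [606.5 294.5] 79.44 slope mrad [6.65 2.57] z 69.47769182199953
case [648.1 303.7] 79.44 slope mrad [5.72 7.18] z 68.49608763573353
case [626.2 264.4] 64.73 slope mrad [6.4  3.04] z 69.54504469421218
F [-0.13 -0.08 -0.14]
t 12.35 pos [463.1 223.4   4.3] ya 87.7 F [ 0. -0.  0.] q6 -1.08 delta_cm [0.32 0.05 0.03] yaw -0.006
```

View pics/s5.png

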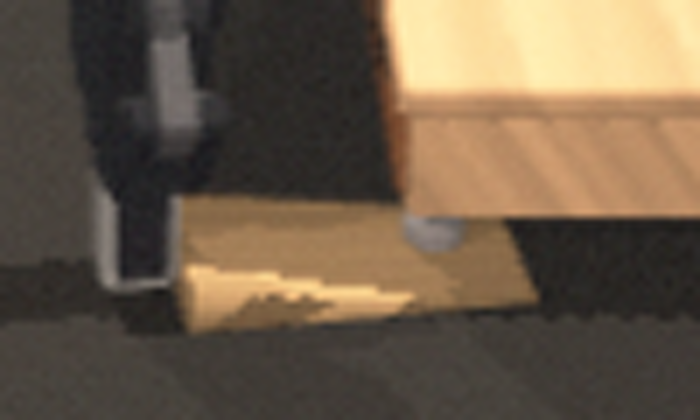

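The side crop shows the foot at (435,232) over the wedge and no force yet. I'll continue in small steps.

>>> play_rows --steps '[{"delta_pos": [-0.1,0,0],"yaw": 0,"jaw": 0},{"delta_pos": [-0.2,0,0],"yaw": 0,"jaw": 0},{"delta_pos": [-0.25,0,0],"yaw": 0,"jaw": 0},{"delta_pos": [-0.25,0,0],"yaw": 0,"jaw": 0},{"delta_pos": [-0.25,0,0],"yaw": 0,"jaw": 0},{"delta_pos": [-0.25,0,0],"yaw": 0,"jaw": 0},{"delta_pos": [-0.25,0,0],"yaw": 0,"jaw": 0},{"delta_pos": [-0.25,0,0],"yaw": 0,"jaw": 0}]'

```text
clock: 13.15
eef_pos: [465.6, 223.3, 4.3]
tcp_rot: [3.142, 0.0, 3.101]
contact_force: [-0.4, -0.3, -0.1]
opening: -0.0
grasp_force: 0.0
```

>>> play_rows --steps '[{"delta_pos": [-0.1,0,0],"yaw": 0,"jaw": 0},{"delta_pos": [-0.2,0,0],"yaw": 0,"jaw": 0},{"delta_pos": [-0.25,0,0],"yaw": 0,"jaw": 0},{"delta_pos": [-0.25,0,0],"yaw": 0,"jaw": 0},{"delta_pos": [-0.25,0,0],"yaw": 0,"jaw": 0},{"delta_pos": [-0.25,0,0],"yaw": 0,"jaw": 0},{"delta_pos": [-0.25,0,0],"yaw": 0,"jaw": 0},{"delta_pos": [-0.25,0,0],"yaw": 0,"jaw": 0}]'

```text
clock: 13.95
eef_pos: [467.8, 223.0, 4.2]
tcp_rot: [-3.141, -0.001, 3.101]
contact_force: [-5.0, 0.1, 2.6]
opening: 0.002
grasp_force: 2.5
```

>>> play_rows --steps '[{"delta_pos": [-0.05,0,0],"yaw": 0,"jaw": 0},{"delta_pos": [-0.1,0,0],"yaw": 0,"jaw": 0},{"delta_pos": [-0.1,0,0],"yaw": 0,"jaw": 0},{"delta_pos": [-0.1,0,0],"yaw": 0,"jaw": 0},{"delta_pos": [-0.1,0,0],"yaw": 0,"jaw": 0},{"delta_pos": [-0.1,0,0],"yaw": 0,"jaw": 0},{"delta_pos": [-0.1,0,0],"yaw": 0,"jaw": 0},{"delta_pos": [-0.1,0,0],"yaw": 0,"jaw": 0}]'

```text
clock: 14.75
eef_pos: [468.3, 223.0, 4.2]
tcp_rot: [-3.141, -0.001, 3.101]
contact_force: [-6.6, 0.3, 3.4]
opening: -0.0
grasp_force: 3.6
```

```bash
python3 chk.py s6.png
```

```text
case [648.2 304. ] 79.58 slope mrad [5.25 6.75] z 68.42027858486672
case [651.1 255.3] 64.77 slope mrad [7.38 1.9 ] z 69.51822447202173
case [648.3 304.6] 79.44 slope mrad [5.19 6.91] z 68.45356115765101
case [659.8 251.4] 64.49 slope mrad [6.14 1.73] z 69.44507959402648
F [-7.61  0.82  3.87]
t 14.95 pos [468.3 223.    4.2] ya 87.7 F [-8.6  0.4  3.8] q6 -1.09 delta_cm [0.83 0.07 0.02] yaw -0.006
```

The wedge is jammed: the push has risen to 7–8 N, the case is unmoved and level. I'll back off, rise and go above the corner.

>>> play_rows --steps '[{"delta_pos": [0.3,0,0],"yaw": 0,"jaw": 0},{"delta_pos": [1.5,0,0],"yaw": 0,"jaw": 0},{"delta_pos": [3,0,-1],"yaw": 0,"jaw": 0},{"delta_pos": [3,0,-4],"yaw": 0,"jaw": 0},{"delta_pos": [3,0,-7],"yaw": 0,"jaw": 0},{"delta_pos": [2,0,-10],"yaw": 0,"jaw": 0},{"delta_pos": [0,0,-10.5],"yaw": 0,"jaw": 0},{"delta_pos": [-2,0,-10.5],"yaw": 0,"jaw": 0}]'

```text
clock: 15.75
eef_pos: [490.5, 223.0, 111.3]
tcp_rot: [3.14, 0.004, 3.101]
contact_force: [-0.3, 0.2, -1.0]
opening: 0.003
grasp_force: 0.0
```

```bash
python3 - <<'E'
from h import *
im,d,c=grab('side'); cv2.imwrite('pics/s7.png',cv2.resize(im[225:285,300:400,::-1],None,fx=7,fy=7,interpolation=cv2.INTER_CUBIC))
for n in('side','scene','wrist'):
    c=vision.calibration(n)
    if n!='side': grab(n)
    for o in vision.landmark_of(n,'loose_corner')[:1]: print(n,o['conf'],ray(o['uv'],c,69))
plan(550,221,78,80)
E
```

```text
side 0.6 [547.89321979 231.32435263  69.        ]
scene 0.78 [548.44948613 218.6408591   69.        ]
t 16.05 pos [487.7 222.1 108.8] ya 87.7 F [-0.1  0.4  0. ] q6 -1.11 delta_cm [-6.23  0.15  3.07] yaw 0.134
```

View pics/s7.png

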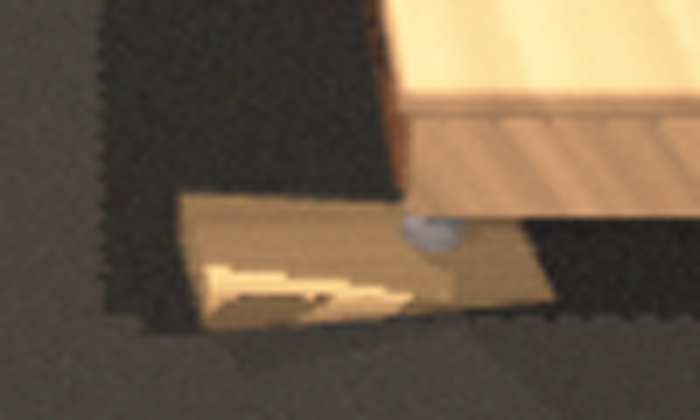

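>>> play_rows --steps '[{"delta_pos": [-2,0.05,0],"yaw": 0.13,"jaw": 0},{"delta_pos": [-4,0.1,0],"yaw": 0.13,"jaw": 0},{"delta_pos": [-5.6,0.15,0],"yaw": 0.13,"jaw": 0},{"delta_pos": [-6.2,0.15,0],"yaw": 0.13,"jaw": 0},{"delta_pos": [-6.2,0.15,1.2],"yaw": 0.13,"jaw": 0},{"delta_pos": [-6.2,0.15,2.4],"yaw": 0.13,"jaw": 0},{"delta_pos": [-6.2,0.15,3.2],"yaw": 0.13,"jaw": 0},{"delta_pos": [-6.2,0.15,3.5],"yaw": 0.13,"jaw": 0}]'

```text
clock: 16.85
eef_pos: [549.5, 220.9, 72.6]
tcp_rot: [-3.14, -0.002, 2.971]
contact_force: [-0.3, 0.2, -0.6]
opening: 0.002
grasp_force: 0.0
```

>>> play_rows --steps '[{"delta_pos": [0,0,0.05],"yaw": 0,"jaw": 0},{"delta_pos": [0,0,0.1],"yaw": 0,"jaw": 0},{"delta_pos": [0,0,0.15],"yaw": 0,"jaw": 0},{"delta_pos": [0,0,0.2],"yaw": 0,"jaw": 0},{"delta_pos": [0,0,0.25],"yaw": 0,"jaw": 0},{"delta_pos": [0,0,0.3],"yaw": 0,"jaw": 0},{"delta_pos": [0,0,0.35],"yaw": 0,"jaw": 0},{"delta_pos": [0,0,0.35],"yaw": 0,"jaw": 0}]'

```text
clock: 17.65
eef_pos: [551.1, 221.3, 70.7]
tcp_rot: [-3.142, -0.0, 2.971]
contact_force: [-0.2, -0.7, 0.3]
opening: 0.002
grasp_force: 0.0
```

>>> play_rows --steps '[{"delta_pos": [0,0,0.04],"yaw": 0,"jaw": 0},{"delta_pos": [0,0,0.08],"yaw": 0,"jaw": 0},{"delta_pos": [0,0,0.12],"yaw": 0,"jaw": 0},{"delta_pos": [0,0,0.16],"yaw": 0,"jaw": 0},{"delta_pos": [0,0,0.2],"yaw": 0,"jaw": 0},{"delta_pos": [0,0,0.2],"yaw": 0,"jaw": 0},{"delta_pos": [0,0,0.2],"yaw": 0,"jaw": 0},{"delta_pos": [0,0,0.2],"yaw": 0,"jaw": 0}]'

```text
clock: 18.45
eef_pos: [551.1, 221.3, 69.1]
tcp_rot: [3.142, 0.0, 2.971]
contact_force: [-2.4, -0.4, 5.4]
opening: 0.0
grasp_force: 2.7
```

>>> play_rows --steps '[{"delta_pos": [0,0,0.02],"yaw": 0,"jaw": 0},{"delta_pos": [0,0,0.03],"yaw": 0,"jaw": 0},{"delta_pos": [0,0,0.03],"yaw": 0,"jaw": 0},{"delta_pos": [0,0,0.03],"yaw": 0,"jaw": 0},{"delta_pos": [0,0,0.03],"yaw": 0,"jaw": 0},{"delta_pos": [0,0,0.03],"yaw": 0,"jaw": 0},{"delta_pos": [0,0,0.03],"yaw": 0,"jaw": 0},{"delta_pos": [0,0,0.03],"yaw": 0,"jaw": 0}]'

```text
clock: 19.25
eef_pos: [551.1, 221.3, 69.0]
tcp_rot: [3.142, 0.0, 2.971]
contact_force: [-2.7, -0.3, 8.4]
opening: 0.001
grasp_force: 4.2
```

The corner holds at 69.0 mm. I'll add a little more force and hold for over a second.

>>> play_rows --steps '[{"delta_pos": [0,0,0.03],"yaw": 0,"jaw": 0},{"delta_pos": [0,0,0.03],"yaw": 0,"jaw": 0},{"delta_pos": [0,0,0.03],"yaw": 0,"jaw": 0},{"delta_pos": [0,0,0.03],"yaw": 0,"jaw": 0},{"delta_pos": [0,0,0.03],"yaw": 0,"jaw": 0},{"delta_pos": [0,0,0.03],"yaw": 0,"jaw": 0},{"delta_pos": [0,0,0.03],"yaw": 0,"jaw": 0},{"delta_pos": [0,0,0.03],"yaw": 0,"jaw": 0}]'

```text
clock: 20.05
eef_pos: [551.1, 221.3, 69.0]
tcp_rot: [3.142, 0.0, 2.971]
contact_force: [-3.0, -2.2, 11.8]
opening: -0.001
grasp_force: 5.7
```

>>> play_rows --steps '[{"delta_pos": [0,0,0],"yaw": 0,"jaw": 0},{"delta_pos": [0,0,0],"yaw": 0,"jaw": 0},{"delta_pos": [0,0,0],"yaw": 0,"jaw": 0},{"delta_pos": [0,0,0],"yaw": 0,"jaw": 0},{"delta_pos": [0,0,0],"yaw": 0,"jaw": 0},{"delta_pos": [0,0,0],"yaw": 0,"jaw": 0},{"delta_pos": [0,0,0],"yaw": 0,"jaw": 0},{"delta_pos": [0,0,0],"yaw": 0,"jaw": 0}]'

```text
clock: 20.85
eef_pos: [551.1, 221.3, 69.0]
tcp_rot: [3.142, 0.0, 2.971]
contact_force: [-3.2, -1.3, 11.2]
opening: -0.002
grasp_force: 5.7
```

>>> play_rows --steps '[{"delta_pos": [0,0,0],"yaw": 0,"jaw": 0},{"delta_pos": [0,0,0],"yaw": 0,"jaw": 0},{"delta_pos": [0,0,0],"yaw": 0,"jaw": 0},{"delta_pos": [0,0,-0.2],"yaw": 0,"jaw": 0},{"delta_pos": [0,0,-1],"yaw": 0,"jaw": 0},{"delta_pos": [0,0,-4],"yaw": 0,"jaw": 0},{"delta_pos": [3,0,-8],"yaw": 0,"jaw": 0},{"delta_pos": [7,0,-11],"yaw": 0,"jaw": 0}]'

```text
clock: 21.65
eef_pos: [483.2, 233.5, 180.3]
tcp_rot: [3.14, 0.002, 2.969]
contact_force: [-0.1, 1.0, 0.9]
opening: 0.001
grasp_force: 0.0
```

>>> play_rows --steps '[{"delta_pos": [4,0,-1],"yaw": 0,"jaw": 0},{"delta_pos": [8,0,-2],"yaw": 0,"jaw": 0},{"delta_pos": [11,0,-3],"yaw": 0,"jaw": 0},{"delta_pos": [12,0,-3],"yaw": 0,"jaw": 0},{"delta_pos": [12,0,-3],"yaw": 0,"jaw": 0},{"delta_pos": [12,0,-3],"yaw": 0,"jaw": 0},{"delta_pos": [12,0,-3],"yaw": 0,"jaw": 0},{"delta_pos": [12,0,-3],"yaw": 0,"jaw": 0}]'

```text
clock: 22.45
eef_pos: [364.7, 253.4, 207.7]
tcp_rot: [-3.141, -0.0, 2.97]
contact_force: [0.9, -0.3, 0.1]
opening: -0.0
grasp_force: 0.0
```

```bash
python3 chk.py s8.png
```

```text
case [648.6 304.3] 79.59 slope mrad [4.97 6.37] z 68.41183614817703
case [699.3 296.5] 79.23 slope mrad [7.31 5.56] z 69.8001734987572
case [647.8 304. ] 79.7 slope mrad [5.25 6.45] z 68.45047352494203
case [699.  297.2] 79.58 slope mrad [7.85 5.19] z 69.79419044209526
F [ 0.44  0.21 -0.43]
t 22.65 pos [364.2 253.4 207.9] ya 80.2 F [ 0.6  0.9 -0.8] q6 -0.79 delta_cm [-9.95 -1.26 20.39] yaw -0.136
```

View pics/s8.png

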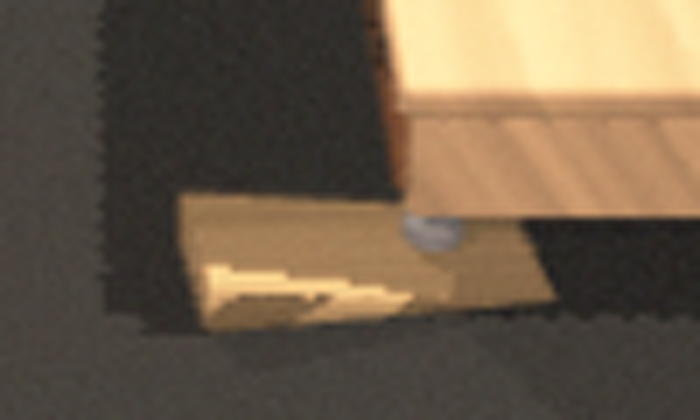

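The crop shows the wedge still in place under the foot at (435,232), and the case is unmoved and level. I'm handing the job in.

```bash
python3 -c "
from rig import r
print(r.sign_off())"
```

```text
the job is handed in; nothing more can be done
None
```

The wedge is jammed under the front right foot; the case is level and in its place; the corner took about 11 N for over a second without sinking; the arm is clear and the job is handed in at about 23 s, with no verdict shown.

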